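# Screw the battery cap home on the reading light

### The job

The white reading light standing in the spring clip holder has fresh batteries, but its round battery cap only rests on top of the thread. Without lifting the cap off, turn it backwards (anticlockwise seen from above) until it drops into the thread, then screw it down clockwise as far as it goes and let go of it. Leave the similar-looking lidded tablet jar where it stands.

Things in the scene. Friction and masses are not known exactly. Their poses are not given: they have to be found in the camera images.
- cap_centre (a point): Centre (on axis, half-way up) of the loose white ribbed battery cap: 60 mm across, 25 high, 40 g, flat top. z up; x to the small pip on its top. It starts level, centre 126 mm above the table; screwed home 115. It turns freely with 2.5 mm sideways play; grasp it across at any yaw. First turn it anticlockwise: after 10 to 26 degrees it can drop 8 to 9 mm (or press, 8 N).
- cap_pip (a point): Point on the cap's skirt, half-way up, 30 mm from cap_centre towards the pip (cap +x). Angles from the light's +x, clockwise from above: start 4 to 19; home 40 (hard stop, the cap then slips in the fingers). Backwards a hard stop comes 50 to 67 degrees from the start, so turn back 38 in every case. Screwing down takes 59 to 74 degrees from there and sinks 1 mm per 30, with 2 mm of play.
- light: The fixed reading light: white barrel 59 mm across, upright in a dark steel spring clip on a black 100 x 90 mm base. Shoulder at 100 mm, then a threaded neck 50 mm across; the cap's three inner lugs rest on its ledges at 116 mm. Origin on the barrel's axis at table height, z up; x towards its 48 mm round lamp head, which is folded down (within 62 mm of the axis, below 90 mm).
- tablet_jar: A loose closed jar of tablets that looks similar: white plastic, 62 mm across, 125 mm high, white lid, standing free on the table, not in a clip. Origin at the centre of its underside. Not to be moved.
Not all that is in view belongs to the job. There is more than one size of the part that bears cap_centre; the job needs the middle-sized.

How it is judged:
On the way:
1. the cap, turned backwards, has dropped into the thread (z of cap_centre in the frame of light below 0.121 m and y of cap_pip in the frame of light above -0.002 m), for 0.1 s.
At the end, for the whole second after the job is handed in: The cap is screwed down on the light: centre within 3.5 mm of its home height, level within 7 degrees, within 6 mm of the axis, its pip at least about 22 degrees clockwise of the light's +x (40 is fully home; cap_pip 11 mm or more to that side), released and at rest (z of cap_centre in the frame of light below 0.1185 m and y of cap_pip in the frame of light below -0.011 m and horizontal distance between cap_centre and light below 0.006 m and angle between cap_centre's own z axis and vertical below 0.12 rad and linear speed of cap below 0.02 m/s); the robot touches nothing.
It fails at once if the cap is lifted off the light (more than 15 mm above where it rested) (z of cap_centre in the frame of light above 0.141 m).
It fails at once if the tablet jar is moved by more than 20 mm (distance of tablet_jar from where it was at the start of the episode above 0.02 m).
It also fails if it takes over 32 s, if anything falls off the work surface, if the arm or the gripper's body presses on something with over 40 N, if the wrist force passes 120 N, or if a joint passes its speed limit or range.

### The arm

A 6-joint arm with a two-finger parallel gripper is mounted at the origin on the work surface. World frame = base frame: x ahead of the robot, y to its left, z up, the work surface at z = 0. Lengths are in m, angles in rad, forces in N, time in s.
With the tool pointing down it reaches from about 0.425 to 0.95 m from the base axis. Payload 14.7 kg.
Tool frame: the origin (TCP) lies between the finger pads; the fingertips stand 25 mm ahead of it and the grasp point (between the pads) lies 6 mm ahead of it (manip.tip_reach is the distance from the TCP to the fingertips, in m); z points along the fingers, y is the line along which they close (so a half turn about z gives the same grasp; the last joint's range is limited). The gripper opens to 85 mm and grips with 20 to 120 N. Pads are 22 mm wide; open, the fingers measure 114 mm over their backs; the gripper's body (76 mm by 85 mm) begins 54 mm behind the grasp point. The pads swing forward as they close: fully open they stand 13 mm farther back than shut.
Start: joints at [1.174, 0.48, 1.596, -0, 1.065, -0.047], TCP at [0.223, 0.611, 0.256] pointing down, gripper open.
Joint ranges: [-2.75, 2.75], [-0.82, 2.05], [0.23, 2.67], [-1.56, 4.7], [0.09, 2.69], [-2.92, 2.92]. Speed limits (rad/s): [1.89, 1.89, 2.39, 3.01, 3.01, 3.01].

### API

Orientations are given as [roll, pitch, yaw] about the fixed x, y, z axes, in that order (R = Rz(yaw) Ry(pitch) Rx(roll)).
In Python, from plant import manip gives the robot as it stands. The module is installed in compiled form; this text tells all that it offers.
- The arm moves only by the tool play_rows, never from a script. Its argument "rows" is a list of rows, each an object of numbers: "jaw": the gripper's target within -1 to 1 (shut at 1, half-way at 0, fully open at -1); "dx", "dy", "dz": the shift along the tool's x, y, z in mm; "roll": the turn about the tool's z in rad. A call has 1 to 10 rows; each row shifts and turns the commanded pose from where the row before left it, along the tool's axes as they then stand; what a row does not reach is not made up. A row lasts 1/12 s, in which the tool goes at most 41.7 mm and 7.16 degrees, less where a joint would pass 70% of its speed; a pose out of reach is approached as far as the arm can. A call with a gripper value outside its range is refused whole. The fingers move at their own pace and stop on an object; "squeeze" is the grip in N (left out, the last holds). Time passes only in rows, so rows that do not move let the fingers close. It gives the time, the measured TCP pose, the force, the opening and the grip force at its end, in the units of the state.
- manip.sense(): the state, without advancing time (a new reading comes with each control period).
- manip.camera(name): name is "scene" or "top" or "wrist"; returns a dict with "pixels" (480x640x3 uint8, red, green, blue), "fov_y" (degrees; the focal length in pixels is half the picture's height over the tangent of half this angle, whatever the lens; pixels are square), "cx", "cy" (the principal point, pixels), "pose" (4x4, takes a point from camera to world coordinates). Camera axes: x right, y down, z forward; pixel columns grow to the right and rows downward; lengths in m; the calibration is good to about 2 mm. A picture is of the moment at which its call begins. There is no depth.
- manip.hand_in(): hands the job in; it is judged then, once.
The state is a dict: "time": time; "joint_positions": joint angles; "qd": joint speeds; "joint_torque": joint torques, N m; "tcp_pos": TCP position; "tcp_rot": TCP orientation; "wrist_force": force on the tool from outside, world axes, zero at the start; "wrist_torque": the same for the moment, N m; "width": finger opening in m; "gripper_force": force on a finger pad.
Only numpy, scipy, OpenCV 4.12 (cv2) and the standard library are available. Lean on these libraries where they do the work, as an engineer would, in place of code of your own. Each camera call takes 0.05 s, during which the arm holds its last target. There are 200 camera calls.

## Working session

There is one attempt and no reset: what is moved stays moved. The work goes in short steps, Python scripts to look and compute and a tool call to move; the robot and the scene stay as the last step left them, time stands still between calls to the robot, and variables do not carry over. Pictures are saved under pics/ and viewed, at most 10 in all, crops included, and the job is handed in when it is done.

Besides the shell and the picture viewer there is one more tool, called after ">>>" as name(argument=value, ...) on one line, values as JSON. play_rows: Moves the arm, as the interface text tells. Its arguments: {"type":"object","properties":{"rows":{"type":"array"},"squeeze":{"type":"number"}},"required":["rows"]}

```bash
mkdir -p pics
cat > h.py <<'E'
import numpy as np, cv2
from plant import manip
def snap(n,f):
    c=manip.camera(n); cv2.imwrite(f,c["pixels"][:,:,::-1]); 
    np.savez(f[:-4]+'.npz',K=[240/np.tan(np.radians(c["fov_y"])/2),c["cx"],c["cy"]],pose=c["pose"]); return c
def cal(f):
    d=np.load(f[:-4]+'.npz'); return d['K'],d['pose']
def ray(f,u,v,z):
    (F,cx,cy),P=cal(f); d=P[:3,:3]@[(u-cx)/F,(v-cy)/F,1]; o=P[:3,3]; return o+d*(z-o[2])/d[2]
def proj(f,p):
    (F,cx,cy),P=cal(f); q=P[:3,:3].T@(np.array(p)-P[:3,3]); return F*q[:2]/q[2]+[cx,cy]
E
python3 - <<'E'
from h import *
a=snap("scene","pics/s0.png");b=snap("top","pics/t0.png")
cv2.imwrite("pics/st0.png",cv2.resize(np.vstack([a["pixels"],b["pixels"]])[:,:,::-1],(400,600)))
for f in("pics/s0.png","pics/t0.png"):print(cal(f))
s=manip.sense();print(s)
E
```

```text
(array([578.33714185, 314.26622163, 236.3768599 ]), array([[ 0.46357324,  0.45487605, -0.7603865 ,  1.11619384],
       [ 0.88580022, -0.21719204,  0.41010437, -0.3082586 ],
       [ 0.02139676, -0.86366394, -0.50361372,  0.50849579],
       [ 0.        ,  0.        ,  0.        ,  1.        ]]))
(array([537.21768526, 314.04971915, 229.13961643]), array([[-0.00916999, -0.98828582,  0.15233859,  0.38083379],
       [-0.99982434,  0.00657134, -0.0175531 ,  0.00176437],
       [ 0.01634641, -0.15247279, -0.98817248,  0.97186443],
       [ 0.        ,  0.        ,  0.        ,  1.        ]]))
{'time': 0.1, 'joint_positions': array([ 1.17442386e+00,  4.80785497e-01,  1.59679619e+00,  1.49001503e-05,
        1.06510141e+00, -4.65965934e-02]), 'qd': array([ 0.00118206, -0.00167335, -0.00128716, -0.00129048,  0.00087843,
       -0.00165904]), 'joint_torque': array([ 8.83332050e-04, -9.52264452e+01, -4.31040001e+01, -1.10065862e-04,
        5.35673287e-03, -4.10020289e-05]), 'tcp_pos': array([0.22259116, 0.61034224, 0.2557314 ]), 'tcp_rot': array([-3.14050400e+00, -6.38057513e-05,  2.79180952e+00]), 'wrist_force': array([-0.24155849,  0.26015227,  0.008789  ]), 'wrist_torque': array([-0.02709607,  0.00404661,  0.0198708 ]), 'gripper_force': 0.0, 'width': 0.08546424138867846}
```

View pics/t0.png

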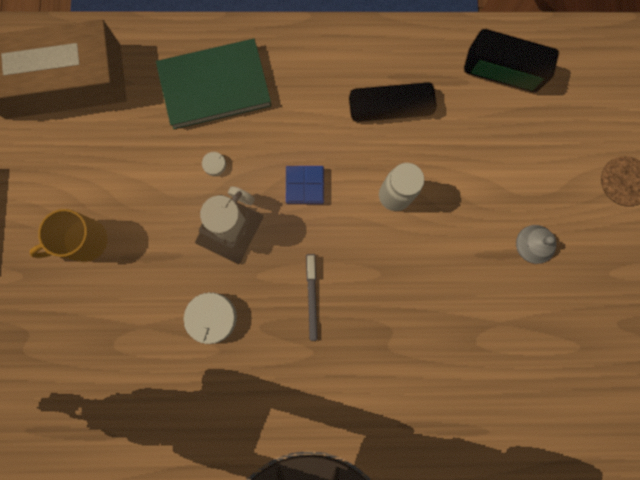

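View pics/s0.png

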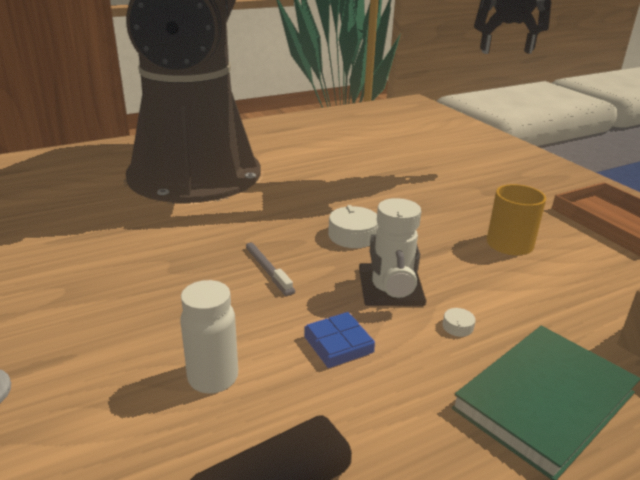

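The top view has three caps: small at (213,163), large at (209,318), and the one on the light's clip base at (221,215). The last fits, since it stands on the black base with the lamp head at (240,195). The tablet jar is at (403,185). I'll confirm with an enlarged crop.

Run:
```python
from h import *
f="pics/t0.png";im=cv2.imread(f)
x0,y0=170,140
c=cv2.resize(im[y0:y0+140,x0:x0+140],(560,560),interpolation=cv2.INTER_CUBIC)
cv2.imwrite("pics/crop1.png",c)
hsv=cv2.cvtColor(im,cv2.COLOR_BGR2HSV)
m=((hsv[...,1]<60)&(hsv[...,2]>110)).astype(np.uint8)
for n,s,cc,ce in [(0,0,0,0)]:pass
n,l,s,ce=cv2.connectedComponentsWithStats(m)
for i in range(1,n):
    if s[i,4]>150: print(s[i],ce[i])
for (u,v) in [(221,215)]: print(ray(f,u,v,.1385))
g=ray(f,221,215,.1385)
print("scene proj",proj("pics/s0.png",g), "px/m",537/(.972-.1385))
print('jar',ray(f,406,181,.125))
```

```text
[517 227  29  33 659] [530.57359636 242.60394537]
[186 298  47  44 588] [213.14795918 321.76360544]
[0.53276479 0.13301861 0.1385    ]
scene proj [394.50139704 206.65342993] px/m 644.2711457708459
jar [ 0.58941294 -0.16318969  0.125     ]
```

View pics/crop1.png

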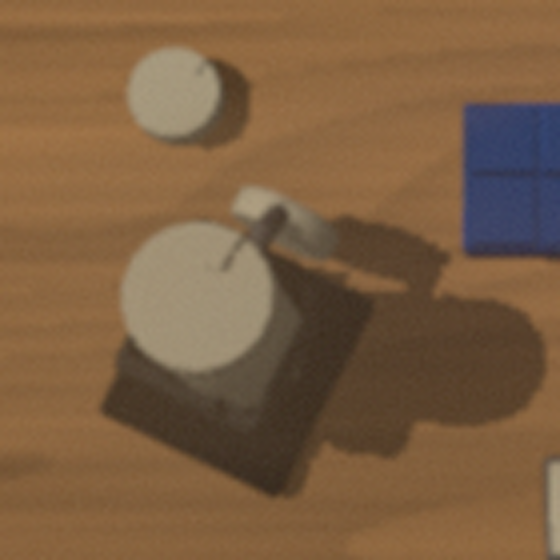

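The crop shows a light-on-base cap about 38 px (59 mm) across centred at (219,214). Its pip lies at roughly -38° world and the light's x at roughly -27°. This is the middle-sized cap on the clip-held light.

>>> play_rows(rows=[{"jaw": -1,"dx": -32,"dy": -24},{"jaw": -1,"dx": -32,"dy": -24},{"jaw": -1,"dx": -32,"dy": -24},{"jaw": -1,"dx": -32,"dy": -24},{"jaw": -1,"dx": -32,"dy": -24},{"jaw": -1,"dx": -32,"dy": -24},{"jaw": -1,"dx": -32,"dy": -24}], squeeze=40)

```text
invalid input
```

>>> play_rows(rows=[{"jaw": -1,"dx": -32,"dy": -24},{"jaw": -1,"dx": -32,"dy": -24},{"jaw": -1,"dx": -32,"dy": -24},{"jaw": -1,"dx": -32,"dy": -24},{"jaw": -1,"dx": -32,"dy": -24},{"jaw": -1,"dx": -32,"dy": -24},{"jaw": -1,"dx": -30,"dy": -22},{"jaw": -1},{"jaw": -1}])

```text
invalid input
```

Run:
```python
from h import *
snap("wrist","pics/w1.png")
s=manip.sense();print({k:s[k] for k in("time","joint_positions","tcp_pos","tcp_rot","width")})
print(cal("pics/w1.png"), proj("pics/w1.png",[.534,.136,.1385]))
```

```text
{'time': 0.15, 'joint_positions': array([ 1.17441470e+00,  4.80689369e-01,  1.59670863e+00, -1.99805981e-05,
        1.06513237e+00, -4.66252313e-02]), 'tcp_pos': array([0.22262465, 0.61037947, 0.25582643]), 'tcp_rot': array([-3.14065515e+00, -2.62530492e-05,  2.79184593e+00]), 'width': 0.08541780724868485}
(array([412.05844493, 320.97574125, 242.19220948]), array([[ 0.3431177 ,  0.88823409,  0.30546759,  0.1435668 ],
       [ 0.93929134, -0.32397496, -0.11301326,  0.63939217],
       [-0.00141838,  0.32569992, -0.94547213,  0.37346792],
       [ 0.        ,  0.        ,  0.        ,  1.        ]])) [-29.24324654 690.50340884]
```

View pics/w1.png

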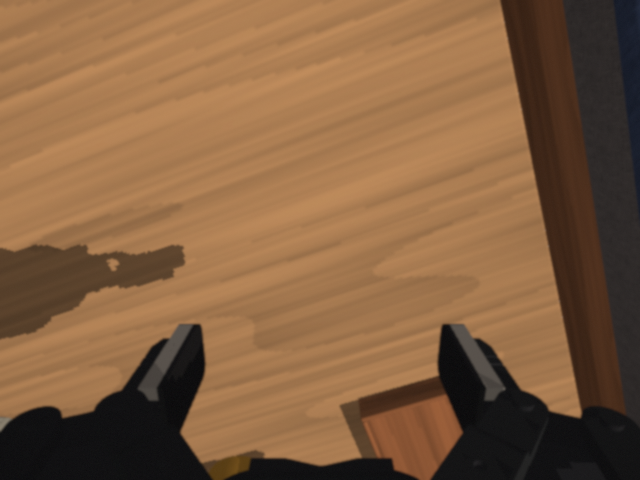

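The moves were refused, so the picture shows only the start position. The rows probably need every field filled in.

>>> play_rows(rows=[{"jaw": -1,"dx": -32,"dy": -24,"dz": 0,"roll": 0},{"jaw": -1,"dx": -32,"dy": -24,"dz": 0,"roll": 0},{"jaw": -1,"dx": -32,"dy": -24,"dz": 0,"roll": 0},{"jaw": -1,"dx": -32,"dy": -24,"dz": 0,"roll": 0},{"jaw": -1,"dx": -32,"dy": -24,"dz": 0,"roll": 0},{"jaw": -1,"dx": -32,"dy": -24,"dz": 0,"roll": 0},{"jaw": -1,"dx": -32,"dy": -24,"dz": 0,"roll": 0}], squeeze=40)

```text
time: 0.73
tcp_pos: [0.3761, 0.3743, 0.2563]
tcp_rot: [-3.141, -0.0, 2.792]
wrist_force: [0.4, 0.2, -0.1]
width: 0.0852
gripper_force: 0.0
```

>>> play_rows(rows=[{"jaw": -1,"dx": -32,"dy": -24,"dz": 0,"roll": 0},{"jaw": -1,"dx": -32,"dy": -24,"dz": 0,"roll": 0},{"jaw": -1,"dx": -32,"dy": -24,"dz": 0,"roll": 0},{"jaw": -1,"dx": -32,"dy": -24,"dz": 0,"roll": 0},{"jaw": -1,"dx": -32,"dy": -24,"dz": 0,"roll": 0},{"jaw": -1,"dx": -32,"dy": -24,"dz": 0,"roll": 0},{"jaw": -1,"dx": -32,"dy": -24,"dz": 0,"roll": 0},{"jaw": -1,"dx": -6,"dy": -4,"dz": 0,"roll": 0},{"jaw": -1,"dx": 0,"dy": 0,"dz": 20,"roll": 0},{"jaw": -1,"dx": 0,"dy": 0,"dz": 0,"roll": 0}])

```text
time: 1.57
tcp_pos: [0.5318, 0.1345, 0.2339]
tcp_rot: [-3.14, -0.003, 2.79]
wrist_force: [-1.3, -0.1, -1.3]
width: 0.0857
gripper_force: 0.0
```

Run:
```python
from h import *
snap("wrist","pics/w2.png")
s=manip.sense();print({k:s[k] for k in("time","joint_positions","tcp_pos","tcp_rot","width")})
print(cal("pics/w2.png"), proj("pics/w2.png",[.534,.136,.1385]))
```

```text
{'time': 1.6167, 'joint_positions': array([ 1.93688315e-01,  3.64852415e-01,  1.85121819e+00,  9.98875732e-05,
        9.28873604e-01, -1.02656417e+00]), 'tcp_pos': array([0.53162192, 0.13518185, 0.23496975]), 'tcp_rot': array([-3.13992562e+00, -2.90865592e-03,  2.79098645e+00]), 'width': 0.08518098230504037}
(array([412.05844493, 320.97574125, 242.19220948]), array([[ 0.3449473 ,  0.88854917,  0.30247601,  0.45313124],
       [ 0.93861981, -0.32583979, -0.1132311 ,  0.1636663 ],
       [-0.00205268,  0.32296873, -0.94640741,  0.35185083],
       [ 0.        ,  0.        ,  0.        ,  1.        ]])) [325.22229532 263.67393753]
```

View pics/w2.png

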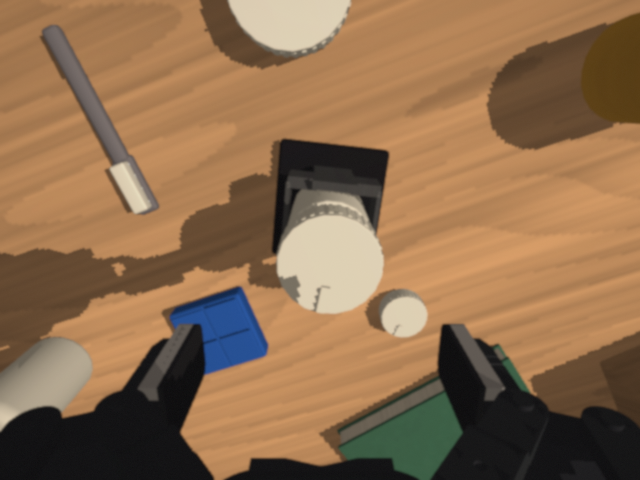

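The cap top is centred at (330,263), close to the predicted (325,264). The pip is near (318,300), about 10° clockwise of the base's long axis.

Run:
```python
from h import *
f="pics/w2.png"; c=ray(f,330.3,263.3,.1385);l=ray(f,277,263,.1385);r=ray(f,384,263,.1385);p=ray(f,317,310,.1385)
print(c,np.linalg.norm(l-r),np.degrees(np.arctan2(*(p-c)[[1,0]])))
a,b=ray(f,281,140,.012),ray(f,388,150,.012);print(np.linalg.norm(a-b),np.degrees(np.arctan2(*(b-a)[[1,0]]))-90)
from scipy.spatial.transform import Rotation as R
s=manip.sense();print(1000*R.from_euler('xyz',s["tcp_rot"]).as_matrix().T@(np.r_[c[:2],.137]-s["tcp_pos"]))
```

```text
[0.53476256 0.13873101 0.1385    ] 0.059558971992759495 -34.61576385674773
0.0867317965465758 -25.384507482079883
[-2.01550862  4.57526185 97.95680865]
```

>>> play_rows(rows=[{"jaw": -1,"dx": -2,"dy": 4,"dz": 20,"roll": 0},{"jaw": -1,"dx": 0,"dy": 0,"dz": 25,"roll": 0},{"jaw": -1,"dx": 0,"dy": 0,"dz": 25,"roll": 0},{"jaw": -1,"dx": 0,"dy": 0,"dz": 18,"roll": 0},{"jaw": -1,"dx": 0,"dy": 0,"dz": 10,"roll": 0},{"jaw": -1,"dx": 0,"dy": 0,"dz": 0,"roll": 0},{"jaw": -1,"dx": 0,"dy": 0,"dz": 0,"roll": 0}])

```text
time: 2.2
tcp_pos: [0.536, 0.1392, 0.1388]
tcp_rot: [-3.141, -0.0, 2.792]
wrist_force: [0.2, 1.3, -0.2]
width: 0.0851
gripper_force: 0.0
```

>>> play_rows(rows=[{"jaw": 1,"dx": 0,"dy": 0,"dz": 0,"roll": 0},{"jaw": 1,"dx": 0,"dy": 0,"dz": 0,"roll": 0},{"jaw": 1,"dx": 0,"dy": 0,"dz": 0,"roll": 0},{"jaw": 1,"dx": 0,"dy": 0,"dz": 0,"roll": 0},{"jaw": 1,"dx": 0,"dy": 0,"dz": 0,"roll": 0},{"jaw": 1,"dx": 0,"dy": 0,"dz": 0,"roll": 0}], squeeze=30)

```text
time: 2.7
tcp_pos: [0.5368, 0.139, 0.1397]
tcp_rot: [3.14, 0.002, 2.792]
wrist_force: [-1.5, 1.9, 8.0]
width: 0.0585
gripper_force: 30.4
```

>>> play_rows(rows=[{"jaw": 1,"dx": 0,"dy": 0,"dz": 0,"roll": -0.083},{"jaw": 1,"dx": 0,"dy": 0,"dz": 0,"roll": -0.083},{"jaw": 1,"dx": 0,"dy": 0,"dz": 0,"roll": -0.083},{"jaw": 1,"dx": 0,"dy": 0,"dz": 0,"roll": -0.083},{"jaw": 1,"dx": 0,"dy": 0,"dz": 0,"roll": -0.083},{"jaw": 1,"dx": 0,"dy": 0,"dz": 0,"roll": -0.083},{"jaw": 1,"dx": 0,"dy": 0,"dz": 0,"roll": -0.083},{"jaw": 1,"dx": 0,"dy": 0,"dz": 0,"roll": -0.083},{"jaw": 1,"dx": 0,"dy": 0,"dz": 0,"roll": 0}])

```text
time: 3.45
tcp_pos: [0.5363, 0.1387, 0.139]
tcp_rot: [-3.141, 0.001, -2.823]
wrist_force: [-0.2, -0.0, -0.4]
width: 0.0592
gripper_force: 32.3
```

>>> play_rows(rows=[{"jaw": 1,"dx": 0,"dy": 0,"dz": 2,"roll": 0},{"jaw": 1,"dx": 0,"dy": 0,"dz": 2,"roll": 0},{"jaw": 1,"dx": 0,"dy": 0,"dz": 2,"roll": 0},{"jaw": 1,"dx": 0,"dy": 0,"dz": 0,"roll": 0}])

```text
time: 3.78
tcp_pos: [0.5357, 0.1387, 0.1319]
tcp_rot: [3.142, -0.001, -2.829]
wrist_force: [0.3, -0.4, -0.3]
width: 0.0589
gripper_force: 32.3
```

>>> play_rows(rows=[{"jaw": 1,"dx": 0,"dy": 0,"dz": 1,"roll": 0},{"jaw": 1,"dx": 0,"dy": 0,"dz": 1,"roll": 0},{"jaw": 1,"dx": 0,"dy": 0,"dz": 0,"roll": 0}])

```text
time: 4.03
tcp_pos: [0.536, 0.1387, 0.1311]
tcp_rot: [-3.142, 0.0, -2.828]
wrist_force: [-5.5, -1.3, 19.3]
width: 0.0591
gripper_force: 34.0
```

Run:
```python
from h import *
a=snap("scene","pics/s2.png");snap("wrist","pics/w3.png")
A=cv2.imread("pics/s0.png")[180:320,330:470];B=cv2.imread("pics/s2.png")[180:320,330:470]
W=cv2.imread("pics/w3.png")[180:460,150:490]
cv2.imwrite("pics/cmp.png",np.hstack([cv2.resize(x,(400,400)) for x in(B,W)]))
```

```text
(no output)
```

View pics/cmp.png

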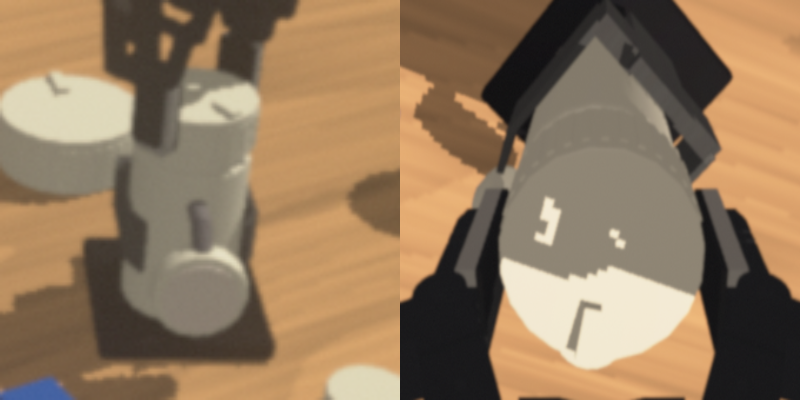

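The cap has dropped about 8 mm and now meets 19 N at the bottom, with the gap to the shoulder closed. The pip has kept its place relative to the fingers. Next I screw it down clockwise.

>>> play_rows(rows=[{"jaw": 1,"dx": 0,"dy": 0,"dz": 0,"roll": 0.1},{"jaw": 1,"dx": 0,"dy": 0,"dz": 0.2,"roll": 0.1},{"jaw": 1,"dx": 0,"dy": 0,"dz": 0.2,"roll": 0.1},{"jaw": 1,"dx": 0,"dy": 0,"dz": 0.2,"roll": 0.1},{"jaw": 1,"dx": 0,"dy": 0,"dz": 0.2,"roll": 0.1},{"jaw": 1,"dx": 0,"dy": 0,"dz": 0.2,"roll": 0.1},{"jaw": 1,"dx": 0,"dy": 0,"dz": 0.2,"roll": 0.1}])

```text
time: 4.72
tcp_pos: [0.537, 0.1389, 0.1299]
tcp_rot: [3.14, 0.002, 2.75]
wrist_force: [1.4, -1.5, 11.8]
width: 0.0586
gripper_force: 33.5
```

>>> play_rows(rows=[{"jaw": 1,"dx": 0,"dy": 0,"dz": 0.2,"roll": 0.1},{"jaw": 1,"dx": 0,"dy": 0,"dz": 0.2,"roll": 0.1},{"jaw": 1,"dx": 0,"dy": 0,"dz": 0.2,"roll": 0.1},{"jaw": 1,"dx": 0,"dy": 0,"dz": 0.2,"roll": 0.1},{"jaw": 1,"dx": 0,"dy": 0,"dz": 0.2,"roll": 0.1},{"jaw": 1,"dx": 0,"dy": 0,"dz": 0,"roll": 0.1},{"jaw": 1,"dx": 0,"dy": 0,"dz": 0,"roll": 0.05},{"jaw": 1,"dx": 0,"dy": 0,"dz": 0,"roll": 0}])

```text
time: 5.38
tcp_pos: [0.5364, 0.1392, 0.1287]
tcp_rot: [3.14, 0.0, 2.103]
wrist_force: [-1.7, 4.7, 11.4]
width: 0.0586
gripper_force: 47.2
```

Run:
```python
from h import *
snap("wrist","pics/w4.png");snap("scene","pics/s4.png")
s=manip.sense();print(s["wrist_torque"],s["wrist_force"],s["joint_positions"])
B=cv2.imread("pics/s4.png")[180:320,330:470]
W=cv2.imread("pics/w4.png")[180:460,150:490]
cv2.imwrite("pics/cmp4.png",np.hstack([cv2.resize(B,(400,400)),cv2.resize(W,(400,400))]))
```

```text
[0.729772   0.38196172 1.03861753] [-2.01507422  4.7699116  11.99277731] [ 1.99176736e-01  5.12618309e-01  1.93325175e+00  2.49263857e-04
  6.94420431e-01 -3.36317513e-01]
```

View pics/cmp4.png

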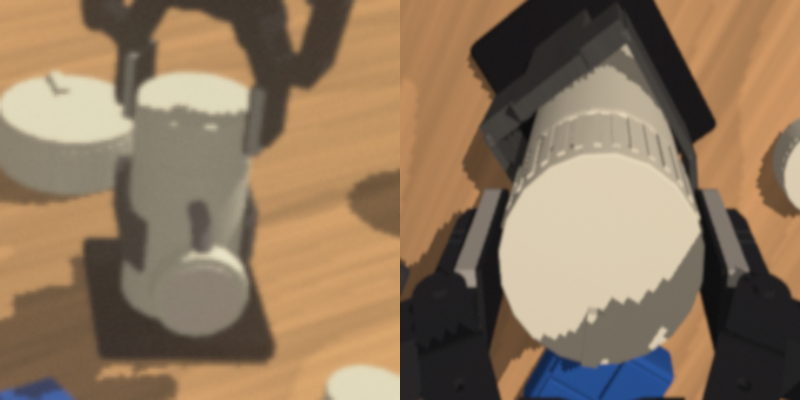

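The wrist has turned 77° and the torque is up to 1 N m, so the cap is at the hard stop. I release it, rise and check.

>>> play_rows(rows=[{"jaw": -1,"dx": 0,"dy": 0,"dz": 0,"roll": 0},{"jaw": -1,"dx": 0,"dy": 0,"dz": 0,"roll": 0},{"jaw": -1,"dx": 0,"dy": 0,"dz": 0,"roll": 0},{"jaw": -1,"dx": 0,"dy": 0,"dz": 0,"roll": 0},{"jaw": -1,"dx": 0,"dy": 0,"dz": -10,"roll": 0},{"jaw": -1,"dx": 0,"dy": 0,"dz": -25,"roll": 0},{"jaw": -1,"dx": 0,"dy": 0,"dz": -30,"roll": 0},{"jaw": -1,"dx": 0,"dy": 0,"dz": -30,"roll": 0},{"jaw": -1,"dx": 0,"dy": 0,"dz": 0,"roll": 0},{"jaw": -1,"dx": 0,"dy": 0,"dz": 0,"roll": 0}])

```text
time: 6.32
tcp_pos: [0.537, 0.1389, 0.2254]
tcp_rot: [3.138, 0.001, 2.106]
wrist_force: [-0.3, 0.6, 0.6]
width: 0.0854
gripper_force: 0.0
```

Run:
```python
from h import *
snap("wrist","pics/w5.png");snap("scene","pics/s5.png")
print(proj("pics/w5.png",[.5355,.138,.1275]),proj("pics/s5.png",[.5355,.138,.1275]),proj("pics/s5.png",[.5355,.138,.1385]))
B=cv2.imread("pics/s5.png")[180:320,330:470]
W=cv2.imread("pics/w5.png")[150:400,200:450]
cv2.imwrite("pics/cmp5.png",np.hstack([cv2.resize(B,(400,400)),cv2.resize(W,(400,400),interpolation=cv2.INTER_CUBIC)]))
```

```text
[317.49394931 258.61244416] [397.81774828 213.6983938 ] [398.55640299 206.76780297]
```

View pics/cmp5.png

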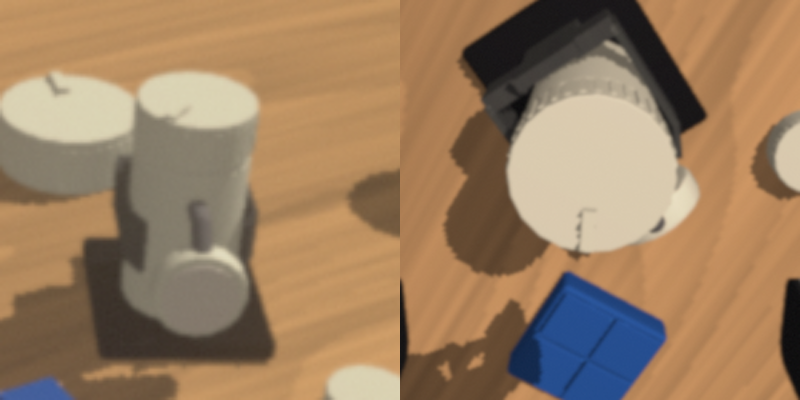

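The cap is level and seated on the barrel. The pip at crop (580,250) is about 43° clockwise of the light's x by eye, which matches fully home, and the gripper is clear.

```bash
python3 -c "
from plant import manip
print(manip.hand_in())"
```

```text
the job is handed in; nothing more can be done
None
```

The cap dropped into the thread, was screwed clockwise to its hard stop and was released with the gripper clear of it; the tablet jar was never approached. I handed the job in at about 6.4 s, but no verdict came back.

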